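# Put the bit holder away and shut the drawer

### The job

Put the orange-red holder with the driver bits into the open drawer of the low blue steel drawer unit, standing flat on the drawer's floor with its bits up. Then push the drawer fully shut.

Things in the scene. Friction and masses are not known exactly. Their poses are not given: they have to be found in the camera images.
- bit_box_center (a point): Centre of the solid block of the bit holder: an orange-red block 34 x 100 mm, 22 mm high, with a row of short bits rising from its top to 38 mm above its underside; stands bits up, about 160 g. The point is 11 mm above its underside; x across its 34 mm width, y along its 100 mm length, z up. Take it across the width, low on the block.
- drawer (a joint): How far the drawer stands out, in m: 0 is fully shut, 0.16 fully out; it begins 0.13 to 0.15 out. It slides easily (about 1 N) and stays where left. The blue unit that holds it is fixed, 210 mm deep and wide, 88 mm high.
- drawer_pull (a point): Middle of the front face of the drawer's aluminium pull bar: 130 mm wide, 14 mm high, 12 mm proud of the grey drawer front, 63 mm above the bench. Moves with the drawer; x points into the unit (the shutting direction), y to the left, z up. The drawer front is 202 mm wide, its top edge 75 mm above the bench. Pushing the bar along x shuts the drawer.
- drawer_floor (a point): Point on the drawer's floor, 13.5 mm above the bench, mid-width, 63 mm behind the inside of the front; moves with the drawer, axes as drawer_pull. Inside 190 x 190 mm; side walls 42 mm above the floor, front 61 mm. The front part (as long as the drawer is out) is open above, the rest under the unit's top 68 mm over the floor. The holder fits with its length along x.
Mind the look-alikes: they are no part of the job. Leave any turquoise look-alike of the part that bears bit_box_center alone.

How it is judged:
On the way, in this order (a step that is already met when the one before it is completed fails the run):
1. the bit holder stands let go on the floor of the open drawer, bits up (x of bit_box_center in the frame of drawer_floor between -0.055 and 0.12 m and y of bit_box_center in the frame of drawer_floor between -0.085 and 0.085 m and z of bit_box_center in the frame of drawer_floor between 0 and 0.022 m and angle between bit_box_center's own z axis and vertical below 0.2 rad and value of joint drawer above 0.06 m and contact force between bit_box and the fingers below 0.1 N), for 0.2 s.
2. the drawer is shut (value of joint drawer below 0.01 m), for 0.2 s.
At the end, for the whole second after the job is handed in: The bit holder stands inside the drawer on its floor, bits up within about 11 degrees, at rest, and the drawer is shut to within 10 mm (x of bit_box_center in the frame of drawer_floor between -0.055 and 0.12 m and y of bit_box_center in the frame of drawer_floor between -0.085 and 0.085 m and z of bit_box_center in the frame of drawer_floor between 0 and 0.022 m and angle between bit_box_center's own z axis and vertical below 0.2 rad and value of joint drawer below 0.01 m and linear speed of bit_box below 0.02 m/s); the robot touches nothing.
It also fails if it takes over 54 s, if anything falls off the work surface, if the arm or the gripper's body presses on something with over 40 N, if the wrist force passes 120 N, or if a joint passes its speed limit or range.

### The arm

A 6-joint arm with a two-finger parallel gripper is mounted at the origin on a cart in front of the work surface, level with it; the furniture and walls round the work are solid. World frame = base frame: x ahead of the robot, y to its left, z up, the work surface at z = 0. Lengths are in m, angles in rad, forces in N, time in s.
With the tool pointing down it reaches from about 0.25 to 0.775 m from the base axis. Payload 4 kg.
Tool frame: the origin (TCP) lies midway between the tips of the shut fingers; the grasp point (between the pads) lies 19 mm behind it (robot.tcp_to_grasp is the distance from the TCP to the grasp point, in m); z points along the fingers, y is the line along which they close (so a half turn about z gives the same grasp; the last joint's range is limited). The gripper opens to 94 mm and grips with 3 to 60 N. Pads are 16 mm wide; open, the fingers measure 119 mm over their backs; the gripper's body (75 mm by 177 mm) begins 78 mm behind the grasp point.
Start: joints at [-1.373, 0.087, 1.371, -0, 1.684, -0.103], TCP at [0.163, -0.525, 0.206] pointing down, gripper open.
Joint ranges: [-3.1, 3.1], [-0.76, 2.03], [0.27, 2.55], [-1.08, 4.22], [0.17, 2.65], [-2.57, 2.57]. Speed limits (rad/s): [2.79, 2.79, 3.14, 3.14, 3.14, 3.14].

### API

Orientations are given as [roll, pitch, yaw] about the fixed x, y, z axes, in that order (R = Rz(yaw) Ry(pitch) Rx(roll)).
In Python, from bench import robot, viewer gives the robot as it stands. The module is installed in compiled form; this text tells all that it offers.
- The arm moves only by the shell command python3 -m handwheel 'ROWS' [OPENING]. ROWS is JSON, a list of rows, each a list of 6 numbers: the shift along the tool's x, y, z in units of 0.2 m (1.0 is 0.2 m), then the turn, a rotation vector about the tool's x, y, z in units of 30 degrees (1.0 is 30 degrees). In form: [[x, y, z, wx, wy, wz], ...]. A call has 1 to 10 rows; each row is the pose to reach, as a shift and turn from the pose commanded when the call began, along the tool's axes at that moment; what a row does not reach only later rows make up. A row lasts 1/12 s, in which the tool goes at most 41.7 mm and 7.16 degrees, less where a joint would pass 70% of its speed; a pose out of reach is approached as far as the arm can. A call with a number of a shift or a turn outside -1 to 1 is refused whole. A call with a gripper value outside its range is refused whole. OPENING is the gripper's target within -1 to 1 (shut at 1, half-way at 0, fully open at -1), set as the call begins (- or left out, the last holds). The fingers move at their own pace and stop on an object; the grip force is fixed at half the most. Time passes only in rows, so rows that repeat a pose let the fingers close. It gives the time, the measured TCP pose, the force, the opening and the grip force at its end, in the units of the state.
- robot.get_obs(): the state, without advancing time (a new reading comes with each control period).
- viewer.snapshot(name): name is "scene" or "side" or "wrist"; returns the picture (384x512x3 uint8, red, green, blue); there is no depth.
- viewer.calibration(name): a dict with "fx", "fy", "cx", "cy" (pixels), "k1" (the pictures are not rectified: a ray, as slopes to the right and down, at radius r is drawn at 1 + k1 r^2 times it, then the intrinsics apply), "R" (3x3) and "t" (3): a world point X has camera coordinates R X + t. Camera axes: x right, y down, z forward; pixel columns grow to the right and rows downward; lengths in m; the calibration is good to about 2 mm. A picture is of the moment at which its call begins: read the wrist's pose just before it. calibration takes no time and is no camera call; for the wrist camera it gives the pose at the moment of the call.
- robot.close_job(): hands the job in; it is judged then, once.
The state is a dict: "time": time; "joint_positions": joint angles; "qvel": joint speeds; "joint_torque": joint torques, N m; "tool_pos": TCP position; "ee_rot": TCP orientation; "wrist_force": force on the tool from outside, world axes, zero at the start; "wrist_torque": the same for the moment, N m; "width": finger opening in m; "finger_force": force on a finger pad.
Only numpy, scipy, OpenCV 4.12 (cv2) and the standard library are available. Lean on these libraries where they do the work, as an engineer would, in place of code of your own. Each camera call takes 0.05 s, during which the arm holds its last target. There are 200 camera calls.

## Working session

There is one attempt and no reset: what is moved stays moved. The work goes in short steps, Python scripts to look and compute and a shell command to move; the robot and the scene stay as the last step left them, time stands still between calls to the robot, and variables do not carry over. Pictures are saved under pics/ and viewed, at most 10 in all, crops included, and the job is handed in when it is done.

```bash
mkdir -p pics; cat > h.py <<'E'
import numpy as np, cv2
from bench import robot, viewer
def snap(n,f):
    c=viewer.calibration(n); im=viewer.snapshot(n); cv2.imwrite(f'pics/{f}.png',im[:,:,::-1]); np.savez(f'pics/{f}.npz',**{k:np.array(v) for k,v in c.items()}); return im
def world(f,u,v,z):
    c=np.load(f'pics/{f}.npz'); K=np.array([[c['fx'],0,c['cx']],[0,c['fy'],c['cy']],[0,0,1.]],float)
    d=cv2.undistortPoints(np.array([[[u,v]]],float),K,np.array([float(c['k1']),0,0,0]))[0,0]
    R=c['R'];t=c['t'];o=-R.T@t;r=R.T@np.array([d[0],d[1],1]);return o+r*(z-o[2])/r[2]
E
python3 - <<'E'
from h import *
a=snap('scene','s1');b=snap('side','d1');c=snap('wrist','w1')
for n in('s1','d1'):
    q=np.load(f'pics/{n}.npz'); print(n,-q['R'].T@q['t'],q['R'][2],q['fx'])
o=robot.get_obs();print(o['tool_pos'],o['ee_rot'],o['time'],o['width'],o['wrist_force'])
E
```

```text
s1 [-0.09777979  1.0087288   0.82927098] [ 0.48029202 -0.69317215 -0.53743087] 488.5673209286534
d1 [0.56241475 0.81371166 0.69986256] [ 0.01450769 -0.79096101 -0.61169454] 366.84974811870455
[ 0.16282523 -0.5249086   0.20457623] [-3.13989994e+00 -1.41602755e-04  3.00729186e-01] 0.15 0.09392043099403245 [ 0.14110769 -0.86015715  0.17910837]
```

View pics/s1.png

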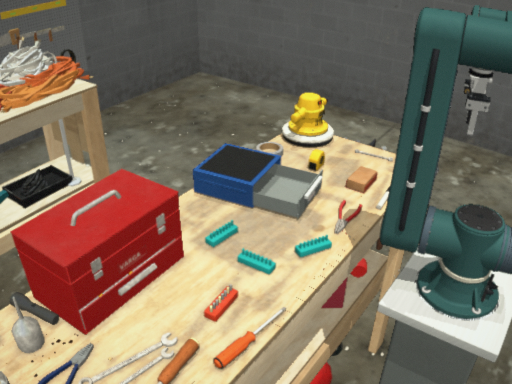

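View pics/d1.png

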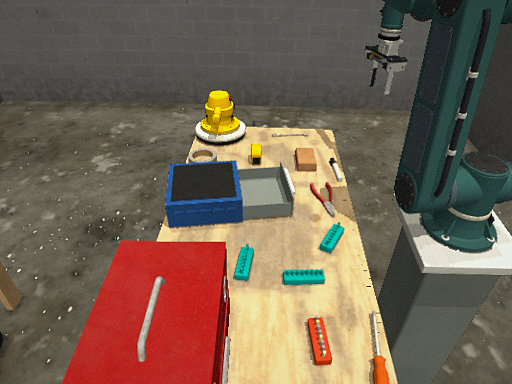

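The scene view shows the red holder at about (221,303), the blue unit with its open drawer at (290,187), and three turquoise look-alikes. In the side view the holder is at (319,340) and the drawer pull at (288,181). I'll enlarge both.

```bash
python3 - <<'E'
import cv2,numpy as np
a=cv2.imread('pics/s1.png');b=cv2.imread('pics/d1.png')
f=lambda i,x,y,w,h:cv2.resize(i[y:y+h,x:x+w],(400,300),interpolation=cv2.INTER_CUBIC)
# top: drawer (scene 190..330 x 135..240 / side 160..300,140..245) bottom: holder 80x60 scale5
o=np.vstack([np.hstack([f(a,190,130,140,105),f(b,160,135,140,105)]),np.hstack([f(a,180,273,80,60),f(b,280,310,80,60)])])
cv2.imwrite('pics/c1.png',o)
E
```

```text
(no output)
```

View pics/c1.png

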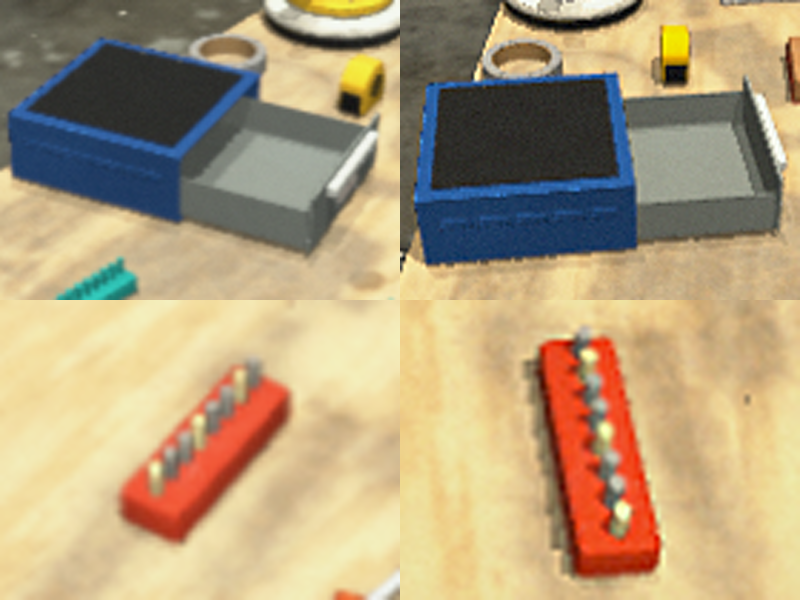

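```bash
python3 - <<'E'
from h import *
np.set_printoptions(precision=4,suppress=True)
def side(x,y,s,ox,oy,X,Y): return X+(x-ox)/s, Y+(y-oy)/s
D=lambda x,y:(160+(x-400)/2.857,135+y/2.857)
S=lambda x,y:(190+x/2.857,130+y/2.857)
HD=lambda x,y:(280+(x-400)/5,310+(y-300)/5)
HS=lambda x,y:(180+x/5,273+(y-300)/5)
print('holder side');P=np.array([world('d1',*HD(*p),.022) for p in [(541,343),(611,339),(660,550),(577,557)]]);print(P,P.mean(0))
print('holder scene');P=np.array([world('s1',*HS(*p),.022) for p in [(122,498),(182,525),(291,390),(238,358)]]);print(P,P.mean(0))
print('unit side TL TR BR BL');print(np.array([world('d1',*D(*p),.088) for p in [(428,82),(617,76),(636,190),(417,197)]]))
print('unit scene FN FF BF BN');print(np.array([world('s1',*S(*p),.088) for p in [(184,151),(258,75),(102,41),(10,113)]]))
print('front side far near');print(np.array([world('d1',*D(*p),.075) for p in [(745,77),(780,195)]]))
print('front scene far near');print(np.array([world('s1',*S(*p),.075) for p in [(377,118),(318,200)]]))
E
```

```text
holder side
[[0.4668 0.3446 0.022 ]
 [0.4364 0.3414 0.022 ]
 [0.4261 0.4379 0.022 ]
 [0.459  0.4419 0.022 ]] [0.4471 0.3914 0.022 ]
holder scene
[[0.4487 0.4446 0.022 ]
 [0.4164 0.4412 0.022 ]
 [0.4304 0.3433 0.022 ]
 [0.4644 0.3409 0.022 ]] [0.44   0.3925 0.022 ]
unit side TL TR BR BL
[[ 0.8721 -0.1533  0.088 ]
 [ 0.6666 -0.1774  0.088 ]
 [ 0.6304  0.027   0.088 ]
 [ 0.8354  0.0488  0.088 ]]
unit scene FN FF BF BN
[[ 0.6277  0.0074  0.088 ]
 [ 0.659  -0.1785  0.088 ]
 [ 0.8557 -0.1401  0.088 ]
 [ 0.8263  0.0546  0.088 ]]
front side far near
[[ 0.5241 -0.2049  0.075 ]
 [ 0.4919  0.0107  0.075 ]]
front scene far near
[[ 0.5115 -0.1937  0.075 ]
 [ 0.4772 -0.0129  0.075 ]]
```

```bash
python3 -m handwheel '[[0.65,-0.95,0,0,0,-1],[0.65,-0.95,0,0,0,-1],[0.65,-0.95,0,0,0,-1],[0.65,-0.95,0,0,0,-1],[0.65,-0.95,0,0,0,-1],[0.65,-0.95,0,0,0,-1],[0.65,-0.95,0,0,0,-1]]' -1
python3 -m handwheel '[[0.98,-0.47,0,0,0,-1],[0.98,-0.47,0,0,0,-1],[0.98,-0.47,0,0,0,-1],[0.98,-0.47,0,0,0,-1],[0.98,-0.47,0,0,0,-1],[0.98,-0.47,0,0,0,-1],[0.98,-0.47,0,0,0,-1]]'
python3 -m handwheel '[[0.98,0.07,0,0,0,-0.66],[0.98,0.07,0,0,0,-0.66],[0.98,0.07,0,0,0,-0.66],[0.98,0.07,0,0,0,-0.66],[0.98,0.07,0,0,0,-0.66],[0.98,0.07,0,0,0,-0.66]]'
python3 -m handwheel '[[0.7,0.3,0,0,0,0],[0.7,0.3,0,0,0,0],[0.7,0.3,0,0,0,0],[0.7,0.3,0,0,0,0],[0.7,0.3,0,0,0,0]]'
python3 -m handwheel '[[0.7,0.3,0,0,0,0],[0.7,0.3,0,0,0,0],[0.7,0.3,0,0,0,0],[0.7,0.3,0,0,0,0],[0.7,0.3,0,0,0,0],[0.7,0.3,0,0,0,0]]'
python3 - <<'E'
from h import *
o=robot.get_obs();print(o['tool_pos'],o['ee_rot'],o['time'])
im=snap('wrist','w2');cv2.imwrite('pics/w2.png',im[:,:,::-1])
E
```

```text
time: 0.73
tool_pos: [0.2317, -0.3019, 0.2058]
ee_rot: [3.141, -0.001, 0.829]
wrist_force: [-0.0, -0.9, 0.2]
width: 0.0942
finger_force: 0.0
time: 1.32
tool_pos: [0.2957, -0.0959, 0.2055]
ee_rot: [3.141, 0.0, 1.354]
wrist_force: [-0.3, -1.4, 0.0]
width: 0.0939
finger_force: 0.0
time: 1.82
tool_pos: [0.3532, 0.0929, 0.2048]
ee_rot: [-3.141, -0.001, 1.698]
wrist_force: [-1.1, -0.1, 0.2]
width: 0.094
finger_force: 0.0
time: 2.23
tool_pos: [0.3964, 0.2382, 0.2041]
ee_rot: [-3.14, -0.0, 1.695]
wrist_force: [0.5, -0.6, -0.2]
width: 0.094
finger_force: 0.0
time: 2.73
tool_pos: [0.4385, 0.3811, 0.204]
ee_rot: [-3.14, 0.003, 1.692]
wrist_force: [-0.1, 0.4, -0.1]
width: 0.0942
finger_force: 0.0
[0.4384513  0.38114536 0.20397629] [-3.13970866e+00  2.77880359e-03  1.69189472e+00] 2.7333
```

View pics/w2.png

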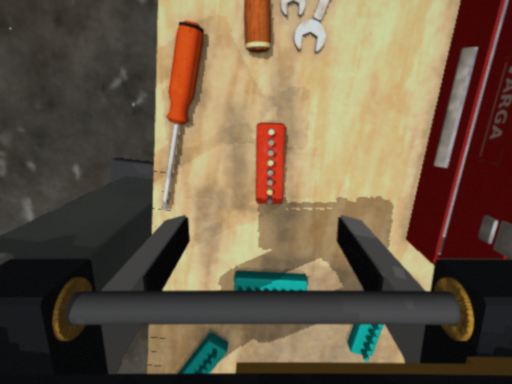

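The wrist view shows the holder at (257–285, 123–203), almost aligned with the fingers, and the toolbox stands clear to the right.

```bash
python3 - <<'E'
from h import *
np.set_printoptions(precision=4,suppress=True)
im=cv2.imread('pics/w2.png');h=cv2.cvtColor(im,cv2.COLOR_BGR2HSV)
m=((h[...,0]<8)|(h[...,0]>174))&(h[...,1]>170)&(h[...,2]>130)
m=m.astype(np.uint8);m[:,:240]=0;m[:,300:]=0;m[:110]=0;m[215:]=0
ys,xs=np.nonzero(m);print(xs.min(),xs.max(),ys.min(),ys.max())
r=cv2.minAreaRect(cv2.findContours(m,0,1)[0][0]);b=cv2.boxPoints(r);print(b)
P=np.array([world('w2',*p,.022) for p in b]);print(P,P.mean(0))
for i in range(4):
    d=P[(i+1)%4]-P[i];print(np.linalg.norm(d),np.degrees(np.arctan2(d[1],d[0])))
o=robot.get_obs();psi=o['ee_rot'][2]
E
```

```text
256 284 123 203
[[255.522  202.8562]
 [257.0662 122.559 ]
 [284.3254 123.0832]
 [282.7812 203.3804]]
[[0.4333 0.3387 0.022 ]
 [0.4239 0.4361 0.022 ]
 [0.4554 0.4393 0.022 ]
 [0.4671 0.3421 0.022 ]] [0.4449 0.389  0.022 ]
0.09788853864078194 95.48742532483884
0.03169869994697151 5.813488813748237
0.09791355237652485 -83.17029709279669
0.03399230216574354 -174.205387070412
```

```bash
python3 -m handwheel '[[0.035,0.037,0.3,0,0,0.02],[0.035,0.037,0.5,0,0,0.02],[0.035,0.037,0.7,0,0,0.02],[0.035,0.037,0.85,0,0,0.02],[0.035,0.037,0.93,0,0,0.02],[0.035,0.037,0.96,0,0,0.02],[0.035,0.037,0.98,0,0,0.02],[0.035,0.037,1,0,0,0.02],[0.035,0.037,1,0,0,0.02],[0.035,0.037,1,0,0,0.02]]'
python3 -m handwheel '[[0,0,0,0,0,0],[0,0,0,0,0,0],[0,0,0,0,0,0],[0,0,0,0,0,0],[0,0,0,0,0,0],[0,0,0,0,0,0],[0,0,0,0,0,0],[0,0,0,0,0,0]]' 1
```

```text
time: 3.62
tool_pos: [0.4447, 0.3914, 0.0079]
ee_rot: [3.138, -0.002, 1.683]
wrist_force: [-0.9, 0.9, -0.6]
width: 0.0941
finger_force: 0.0
time: 4.28
tool_pos: [0.4431, 0.3909, 0.0053]
ee_rot: [-3.141, 0.0, 1.683]
wrist_force: [0.8, -0.4, 0.7]
width: 0.0442
finger_force: 0.0
```

```bash
python3 -m handwheel '[[0,0,0.01,0,0,0],[0,0,0.01,0,0,0],[0,0,0.01,0,0,0],[0,0,0.01,0,0,0],[0,0,0.01,0,0,0],[0,0,0.01,0,0,0]]'
python3 -m handwheel '[[0,0,-0.05,0,0,0],[0,0,-0.1,0,0,0],[0,0,-0.2,0,0,0],[0,0,-0.35,0,0,0],[0,0,-0.5,0,0,0],[0,0,-0.7,0,0,0],[0,0,-0.8,0,0,0],[0,0,-0.8,0,0,0]]'
```

```text
time: 4.78
tool_pos: [0.443, 0.3908, 0.0033]
ee_rot: [-3.141, 0.0, 1.683]
wrist_force: [0.8, -0.1, -0.3]
width: 0.0339
finger_force: 30.0
time: 5.45
tool_pos: [0.446, 0.3931, 0.1723]
ee_rot: [3.129, -0.007, 1.683]
wrist_force: [0.5, 0.3, -1.5]
width: 0.0338
finger_force: 30.0
```

```bash
python3 -m handwheel '[[-0.1,0,-0.1,0,0,0.15],[-0.96,0.04,-0.2,0,0,0.97],[-0.96,0.04,-0.2,0,0,0.97],[-0.96,0.04,-0.2,0,0,0.97],[-0.96,0.04,-0.2,0,0,0.97],[-0.96,0.04,-0.2,0,0,0.97],[-0.96,0.04,-0.2,0,0,0.97]]'
python3 -m handwheel '[[-0.69,0.56,0,0,0,0.97],[-0.69,0.56,0,0,0,0.97],[-0.69,0.56,0,0,0,0.97],[-0.69,0.56,0,0,0,0.97],[-0.69,0.56,0,0,0,0.97],[-0.69,0.56,0,0,0,0.97]]'
python3 -m handwheel '[[-0.2,0.62,0,0,0,0.97],[-0.2,0.62,0,0,0,0.97],[-0.2,0.62,0,0,0,0.97],[-0.2,0.62,0,0,0,0.97],[-0.2,0.62,0,0,0,0.97],[-0.2,0.62,0,0,0,0.97],[-0.2,0.62,0,0,0,0.97],[-0.2,0.62,0,0,0,0.97]]'
python3 - <<'E'
from h import *
o=robot.get_obs();print(o['tool_pos'],o['ee_rot'],o['time'])
im=snap('wrist','w3')
E
```

```text
time: 6.03
tool_pos: [0.4728, 0.1987, 0.2033]
ee_rot: [-3.142, 0.0, 1.171]
wrist_force: [-0.0, 1.0, -1.2]
width: 0.0339
finger_force: 30.0
time: 6.53
tool_pos: [0.5232, 0.0293, 0.2022]
ee_rot: [-3.14, 0.002, 0.665]
wrist_force: [1.2, -0.3, -0.7]
width: 0.0337
finger_force: 30.0
time: 7.2
tool_pos: [0.568, -0.0893, 0.2036]
ee_rot: [-3.141, -0.0, 0.165]
wrist_force: [0.1, 0.4, -1.6]
width: 0.0335
finger_force: 30.0
[ 0.56797337 -0.08926561  0.2035923 ] [-3.14092114e+00 -1.55824177e-04  1.64699672e-01] 7.2
```

View pics/w3.png

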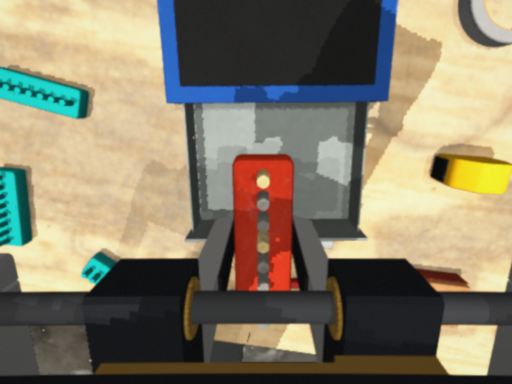

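The drawer is square to the tool. Its front's top edge runs from (187,239) to (367,238), and the unit's front top edge from (167,103) to (389,100).

```bash
python3 - <<'E'
from h import *
np.set_printoptions(precision=4,suppress=True)
W=lambda u,v,z:world('w3',u,v,z)
fl,fr=W(187,239,.075),W(367,238,.075);ul,ur=W(167,103,.088),W(389,100,.088)
il,ir=W(204,219,.0135),W(350,219,.0135)
o=robot.get_obs();p=o['tool_pos'];s=o['ee_rot'][2];X=np.array([np.cos(s),np.sin(s)]);Y=np.array([X[1],-X[0]])
print(fl,fr,np.linalg.norm(fl-fr),np.linalg.norm(ul-ur),np.linalg.norm(il-ir))
for n,q in dict(fl=fl,fr=fr,ul=ul,ur=ur,il=il,ir=ir,h0=W(263,155,.225)).items():
    d=(q-p)[:2];print(n,'toolx',d@X,'tooly',d@Y)
E
```

```text
[ 0.4904 -0.0192  0.075 ] [ 0.5238 -0.2132  0.075 ] 0.1968375442560626 0.20637602872243685 0.18850758810198562
fl toolx -0.06507790327946471 tooly -0.08208014989427291
fr toolx -0.06380240373618971 tooly 0.11475326172497556
ul toolx 0.07793455792135079 tooly -0.08834386185876818
ur toolx 0.08049824731081898 tooly 0.11801624263810012
il toolx -0.06488340937662217 tooly -0.07506478580249866
ir toolx -0.06482232626258899 tooly 0.1134427924029439
h0 toolx 0.049763177661018 tooly 0.0010457301992430543
```

```bash
python3 -m handwheel '[[0.02,0.085,0.1,0,0,0.01],[0.02,0.085,0.25,0,0,0.01],[0.02,0.085,0.4,0,0,0.01],[0.02,0.085,0.55,0,0,0.01],[0.02,0.085,0.7,0,0,0.01],[0.02,0.085,0.8,0,0,0.01],[0.02,0.085,0.85,0,0,0.01],[0.02,0.085,0.89,0,0,0.01],[0.02,0.085,0.91,0,0,0.01],[0.02,0.085,0.91,0,0,0.01]]'
python3 -m handwheel '[[0,0,0.005,0,0,0],[0,0,0.01,0,0,0],[0,0,0.015,0,0,0],[0,0,0.02,0,0,0],[0,0,0.02,0,0,0]]'
```

```text
time: 8.08
tool_pos: [0.5751, -0.1076, 0.0219]
ee_rot: [3.141, -0.001, 0.155]
wrist_force: [0.2, 0.3, -0.4]
width: 0.0337
finger_force: 30.0
time: 8.5
tool_pos: [0.5749, -0.1079, 0.0177]
ee_rot: [3.141, -0.0, 0.154]
wrist_force: [-0.4, 0.2, -0.8]
width: 0.0334
finger_force: 30.0
```

```bash
python3 -m handwheel '[[0,0,0.005,0,0,0],[0,0,0.005,0,0,0],[0,0,0.005,0,0,0]]'
python3 -m handwheel '[[0,0,0,0,0,0],[0,0,0,0,0,0],[0,0,0,0,0,0],[0,0,0,0,0,0],[0,0,0,0,0,0],[0,0,0,0,0,0],[0,0,0,0,0,0]]' -0.5
python3 -m handwheel '[[0,0,-0.05,0,0,0],[0,0,-0.15,0,0,0],[0,0,-0.35,0,0,0],[0,0,-0.55,0,0,0],[0,0,-0.75,0,0,0],[0,0,-0.9,0,0,0],[0,0,-0.9,0,0,0],[0,0,-0.9,0,0,0]]'
python3 - <<'E'
from h import *
im=snap('wrist','w4')
E
```

```text
time: 8.75
tool_pos: [0.575, -0.1079, 0.0168]
ee_rot: [3.141, -0.001, 0.154]
wrist_force: [0.2, -0.9, -0.7]
width: 0.0335
finger_force: 30.0
time: 9.33
tool_pos: [0.5747, -0.1078, 0.0164]
ee_rot: [3.142, 0.0, 0.154]
wrist_force: [-0.0, 0.4, -0.3]
width: 0.0704
finger_force: 0.0
time: 10.0
tool_pos: [0.5762, -0.1082, 0.2005]
ee_rot: [3.138, -0.007, 0.154]
wrist_force: [0.4, -0.1, -0.4]
width: 0.0706
finger_force: 0.0
```

View pics/w4.png

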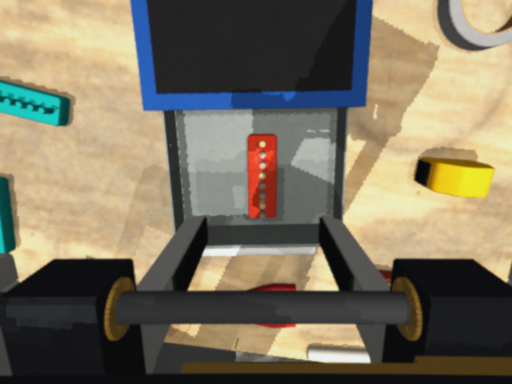

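The holder stands upright on the drawer floor at (262,177), well inside, and has been let go. Next I close the fingers, go in front of the pull bar and push.

```bash
python3 -m handwheel '[[-0.2,0,0,0,0,0],[-0.4,0,0,0,0,0],[-0.65,0,0,0,0,0],[-0.65,0,0,0,0,0],[-0.65,0,0,0,0,0],[-0.65,0,0,0,0,0],[-0.65,0,0,0,0,0]]' 1
python3 -m handwheel '[[0,0,0.15,0,0,0],[0,0,0.3,0,0,0],[0,0,0.45,0,0,0],[0,0,0.6,0,0,0],[0,0,0.7,0,0,0],[0,0,0.74,0,0,0],[0,0,0.74,0,0,0],[0,0,0.74,0,0,0]]'
python3 - <<'E'
from h import *
im=snap('side','d2');cv2.imwrite('pics/c2.png',cv2.resize(im[110:260,150:350,::-1],(800,600),interpolation=cv2.INTER_CUBIC))
E
```

```text
time: 10.63
tool_pos: [0.4472, -0.1276, 0.1959]
ee_rot: [-3.141, 0.0, 0.155]
wrist_force: [0.3, -0.2, 0.5]
width: 0.0271
finger_force: 0.0
time: 11.3
tool_pos: [0.4474, -0.1278, 0.0488]
ee_rot: [3.142, -0.0, 0.155]
wrist_force: [0.7, 0.3, -0.1]
width: 0.0007
finger_force: 0.0
```

View pics/c2.png

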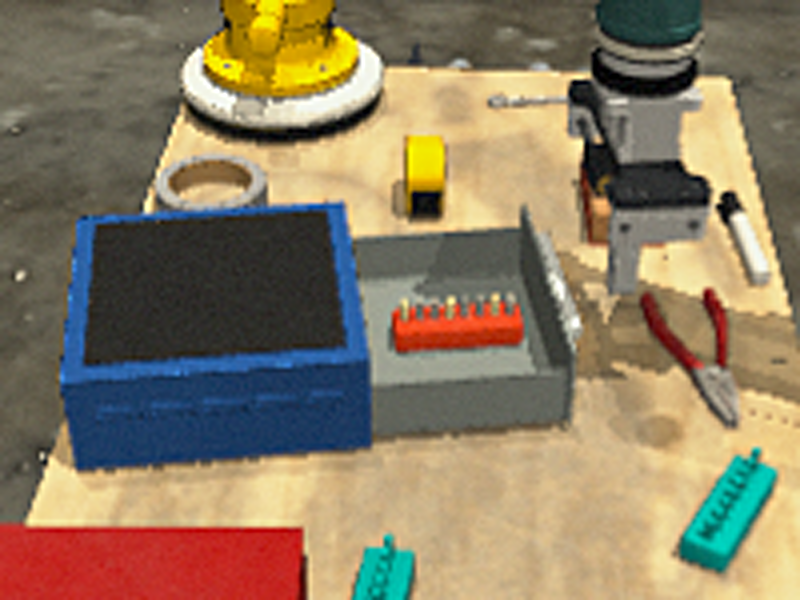

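The closed fingers stand in front of the pull bar, and the holder stands upright in the drawer. I push gently from here.

```bash
python3 -m handwheel '[[0.05,0,0,0,0,0],[0.09,0,0,0,0,0],[0.12,0,0,0,0,0],[0.15,0,0,0,0,0],[0.18,0,0,0,0,0],[0.21,0,0,0,0,0],[0.24,0,0,0,0,0],[0.27,0,0,0,0,0],[0.3,0,0,0,0,0],[0.34,0,0,0,0,0]]'
python3 -m handwheel '[[0.04,0,0,0,0,0],[0.08,0,0,0,0,0],[0.12,0,0,0,0,0],[0.16,0,0,0,0,0],[0.2,0,0,0,0,0],[0.24,0,0,0,0,0],[0.28,0,0,0,0,0],[0.32,0,0,0,0,0],[0.35,0,0,0,0,0],[0.37,0,0,0,0,0]]'
```

```text
time: 12.18
tool_pos: [0.5136, -0.1171, 0.0483]
ee_rot: [-3.141, 0.001, 0.154]
wrist_force: [-1.5, 0.7, 0.4]
width: 0.0007
finger_force: 0.7
time: 13.02
tool_pos: [0.5876, -0.106, 0.0485]
ee_rot: [3.141, -0.0, 0.154]
wrist_force: [-1.2, -0.4, 1.2]
width: 0.0006
finger_force: 0.6
```

```bash
python3 -m handwheel '[[0.02,0,0,0,0,0],[0.04,0,0,0,0,0],[0.06,0,0,0,0,0],[0.075,0,0,0,0,0],[0.09,0,0,0,0,0],[0.1,0,0,0,0,0],[0.11,0,0,0,0,0],[0.115,0,0,0,0,0]]'
python3 -m handwheel '[[0.005,0,0,0,0,0],[0.01,0,0,0,0,0],[0.015,0,0,0,0,0],[0.02,0,0,0,0,0]]'
```

```text
time: 13.68
tool_pos: [0.6096, -0.1025, 0.0485]
ee_rot: [3.141, -0.0, 0.154]
wrist_force: [-1.3, 0.7, -0.4]
width: 0.0001
finger_force: 0.5
time: 14.02
tool_pos: [0.6134, -0.1018, 0.0485]
ee_rot: [3.141, -0.0, 0.154]
wrist_force: [-1.1, 1.5, -0.5]
width: 0.0005
finger_force: 0.5
```

```bash
python3 -m handwheel '[[0.005,0,0,0,0,0],[0.01,0,0,0,0,0],[0.015,0,0,0,0,0],[0.02,0,0,0,0,0],[0.025,0,0,0,0,0]]'
python3 -m handwheel '[[0.005,0,0,0,0,0],[0.01,0,0,0,0,0],[0.015,0,0,0,0,0]]'
```

```text
time: 14.43
tool_pos: [0.6184, -0.101, 0.0485]
ee_rot: [3.141, -0.0, 0.154]
wrist_force: [-1.4, -0.1, 0.5]
width: 0.0007
finger_force: 0.5
time: 14.68
tool_pos: [0.6213, -0.1006, 0.0485]
ee_rot: [3.141, -0.0, 0.154]
wrist_force: [-1.9, 0.6, -0.7]
width: 0.0006
finger_force: 0.5
```

```bash
python3 -m handwheel '[[0.005,0,0,0,0,0],[0.01,0,0,0,0,0],[0.015,0,0,0,0,0],[0.015,0,0,0,0,0]]'
python3 -m handwheel '[[0.005,0,0,0,0,0],[0.01,0,0,0,0,0],[0.01,0,0,0,0,0]]'
```

```text
time: 15.02
tool_pos: [0.6245, -0.1002, 0.0485]
ee_rot: [3.141, -0.0, 0.154]
wrist_force: [-0.9, 0.6, 0.1]
width: 0.0005
finger_force: 0.1
time: 15.27
tool_pos: [0.6264, -0.0999, 0.0484]
ee_rot: [3.141, -0.0, 0.154]
wrist_force: [-0.6, 0.4, 1.0]
width: 0.0002
finger_force: 0.2
```

```bash
python3 -m handwheel '[[0.005,0,0,0,0,0],[0.01,0,0,0,0,0],[0.015,0,0,0,0,0],[0.015,0,0,0,0,0]]'
python3 -m handwheel '[[0.005,0,0,0,0,0],[0.01,0,0,0,0,0],[0.01,0,0,0,0,0]]'
python3 - <<'E'
from h import *
im=snap('side','d3');cv2.imwrite('pics/c3.png',cv2.resize(im[110:260,150:350,::-1],(800,600),interpolation=cv2.INTER_CUBIC))
E
```

```text
time: 15.6
tool_pos: [0.6267, -0.0998, 0.0485]
ee_rot: [-3.141, 0.006, 0.154]
wrist_force: [-6.7, -1.4, 4.8]
width: 0.0005
finger_force: 3.9
time: 15.85
tool_pos: [0.6268, -0.0998, 0.0485]
ee_rot: [-3.141, 0.01, 0.154]
wrist_force: [-12.2, -0.5, 7.7]
width: 0.0005
finger_force: 6.3
```

View pics/c3.png

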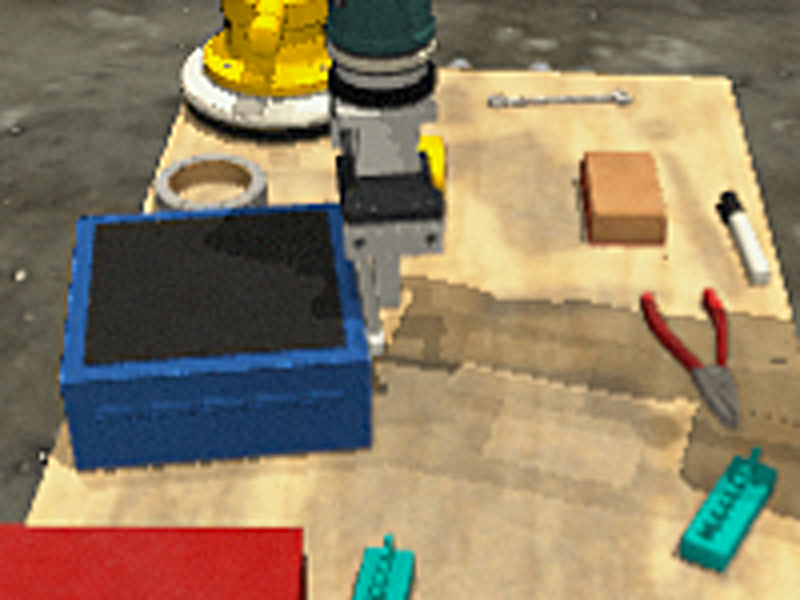

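The drawer sits flush with the unit and the push force is rising at the stop, so it is shut. I back off straight and hand in.

```bash
python3 -m handwheel '[[-0.03,0,0,0,0,0],[-0.08,0,0,0,0,0],[-0.15,0,0,0,0,0],[-0.25,0,0,0,0,0],[-0.35,0,0,0,0,0],[-0.4,0,-0.2,0,0,0],[-0.4,0,-0.4,0,0,0],[-0.4,0,-0.4,0,0,0],[-0.4,0,-0.4,0,0,0],[-0.4,0,-0.4,0,0,0]]'
python3 - <<'E'
from h import *
im=snap('wrist','w5')
E
```

```text
time: 16.73
tool_pos: [0.5526, -0.1115, 0.1289]
ee_rot: [3.141, -0.002, 0.154]
wrist_force: [-0.5, -0.1, -0.4]
width: 0.0004
finger_force: 0.0
```

View pics/w5.png

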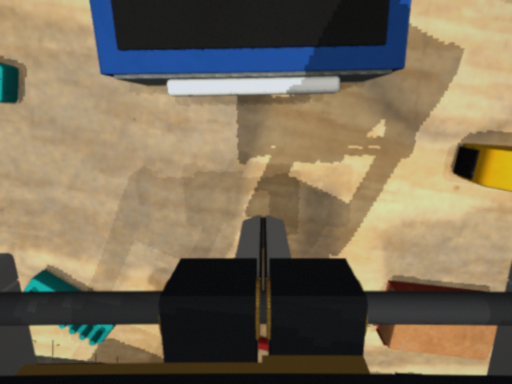

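The drawer is flush with the unit, with only the pull bar standing proud at (253,86), and the gripper is clear.

```bash
python3 -c "
from bench import robot
print(robot.close_job())"
```

```text
the job is handed in; nothing more can be done
None
```

The bit holder was set down upright on the drawer's floor and let go, the drawer was pushed shut to its stop, and the job was handed in at about 17 s; no verdict came back.

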